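# Start a drying test on the moisture analyser

## Task

The sample is already in the moisture analyser: push its open lid down with the fingertips until it is fully shut, then press the start key (the long one in the row of four) right in with a light touch, let it come back up, and withdraw. Be gentle with the instrument, do not press the start key while the lid is open, do not press any of the other three keys, and leave the weights, jar, dish, spatula and tweezers where they are; nothing is to be picked up.

Things in the scene. Friction and masses are not known exactly. Their poses are not given: they have to be found in the camera images.
- analyser: Moisture analyser, white case 330 (x) x 250 (y), fixed. Origin: centre of its underside, on the bench; x points from keys (front) to lid hinge (back), z up. Front deck (x -165 to -60) 50 high, with four keys in a row along y at x = -116, in slots y = -94, -48, -2, +44; which key is in which slot varies. Chamber behind 85 high; two hinge cheeks 106 high at x = 140, y = +-105.
- lid (a joint): Lid angle in rad: 0 = fully shut, level (hard stop); grows as the front edge rises; starts open between 0.5 and 0.95. The friction hinge lets the lid stay where it is left; about 1 to 3 N down on the front lip moves it, it neither falls nor springs.
- lid_hinge (a point): Point on the hinge axis, in the middle of the lid's width, at the back, 89 mm above the bench and at x = 130 mm, y = 0 in the analyser's frame. The axis runs along the analyser's y.
- lid_lip (a point): Middle of the top (outer) face of the lid's front lip: 208 mm in front of the hinge axis and 22 mm above it when shut (then 111 above the bench); turns with the lid about the hinge. The grey lid is a slab 178 wide, 18 thick, its flat top face level with the lip; the lip is 70 wide, 12 thick and reaches 11 mm in front of this point.
- start_key (a joint): Start key travel in m: 0 = up, 0.006 = right in. Spring return; 1.2 N starts it moving, 4.4 N takes it to 0.004, 6 N to the stop.
- start_key_top (a point): Centre of the top of the start key's cap, 64 mm above the bench when up. The start key is the only long one: its white cap is a rectangle 36 mm along the row by 22 mm across, 10 mm proud of its grey bezel, moves straight down 6 mm.
- start_key_base: The start key's grey bezel, 34 x 42 x 4 mm, fixed on the deck with the cap moving in it; origin at the centre of its underside, 50 mm above the bench; axes as the analyser's.
- square_key (a joint): Travel in m of another key, to be left alone: 0 = up, 0.006 = right in; under about 1.2 N it does not move.
- square_key_top (a point): Centre of the top of that key, a square cap of 18 mm, white like the start key, 64 mm above the bench when up.
- round_key (a joint): Travel in m of another key, to be left alone: 0 = up, 0.006 = right in; under about 1.2 N it does not move.
- round_key_top (a point): Centre of the top of that key, a round cap 20 mm across, white like the start key, 64 mm above the bench when up.
- cross_key (a joint): Travel in m of another key, to be left alone: 0 = up, 0.006 = right in; under about 1.2 N it does not move.
- cross_key_top (a point): Centre of the top of that key, a cross-shaped cap, 22 mm across, white like the start key, 64 mm above the bench when up.
- small_weight: Small steel knobbed weight, 22 mm across, 34 high, standing on the deck beside the left end of the row of keys; loose, a bystander. Origin at the centre of its underside.
- big_weight: Large steel knobbed weight, 42 mm across, 63 high, on the bench to the right of the analyser; loose, a bystander. Origin at the centre of its underside.
- sample_jar: Jar with a lid, 56 mm across, 75 high, on the bench to the left; loose, a bystander. Origin at the centre of its underside.
- dish: Shallow aluminium sample dish, 80 mm across, 14 high, on the bench to the right; loose, a bystander. Origin at the centre of its underside.
- spatula: Steel spatula, 160 mm long, lying to the left; loose, a bystander. Origin at the middle of its length, underneath.
- tweezers: Steel tweezers, 120 mm long, lying in front of the keys; loose, a bystander. Origin at the middle of its length, underneath.

How it is judged:
On the way, in this order (a step that is already met when the one before it is completed fails the run):
1. the lid is fully shut (value of joint lid below 0.03 rad), for 0.2 s.
2. the start key is pressed right in (value of joint start_key above 0.004 m and value of joint lid below 0.03 rad), for 0.05 s.
3. the start key has come back up (value of joint start_key below 0.001 m), for 0.1 s.
At the end, for the whole second after the job is handed in: The lid is shut (within 0.03 rad), the start key has been pressed in more than 4 mm after the lid was shut and is up again (under 1 mm), the other three keys are up, and all six loose things are within 12 mm of where they began (value of joint lid below 0.03 rad and value of joint each of start_key, square_key, round_key, cross_key below 0.001 m and distance of each of small_weight, big_weight, sample_jar, dish, spatula, tweezers from where it was at the start of the episode below 0.012 m); the robot touches nothing.
It fails at once if the start key is pressed while the lid is open (value of joint start_key above 0.002 m and value of joint lid above 0.05 rad).
It fails at once if another key is pressed (value of joint any of square_key, round_key, cross_key above 0.0015 m).
It fails at once if a key, the lid or the case is pushed harder than 30 N (contact force between any of analyser, start_key_base and anything else above 30 N).
It fails at once if a weight, the jar, the dish, the spatula or the tweezers is moved or lifted by more than 12 mm (distance of any of small_weight, big_weight, sample_jar, dish, spatula, tweezers from where it was at the start of the episode above 0.012 m).
It also fails if it takes over 45 s, if anything falls off the work surface, if the arm or the gripper's body presses on something with over 40 N, if the wrist force passes 120 N, or if a joint passes its speed limit or range.

## Robot

A 6-joint arm with a two-finger parallel gripper is mounted at the origin on the work surface. World frame = base frame: x ahead of the robot, y to its left, z up, the work surface at z = 0. Lengths are in m, angles in rad, forces in N, time in s.
With the tool pointing down it reaches from about 0.35 to 0.775 m from the base axis. Payload 5.5 kg.
Tool frame: the origin (TCP) lies at the very end of the fingers, on their centre line; the grasp point (between the pads) lies env.hold_point_z behind it (env.hold_point_z is the distance from the TCP to the grasp point, in m); z points along the fingers, y is the line along which they close (so a half turn about z gives the same grasp; the last joint's range is limited). The gripper opens to 85 mm and grips with 20 to 120 N. Pads are 22 mm wide; open, the fingers measure 114 mm over their backs; the gripper's body (76 mm by 85 mm) begins 54 mm behind the grasp point. The pads swing forward as they close: fully open they stand 13 mm farther back than shut.
Start: joints at [-0.14, 0.313, 0.046, 1.304, 0, 1.431], TCP at [0.575, -0, 0.231] pointing down, gripper open.
Joint ranges: [-2.76, 2.76], [-0.86, 1.69], [-1.03, 1.26], [-2.2, 2.34], [-1.47, 1.5], [-3.14, 3.14]. Speed limits (rad/s): [2.57, 2.57, 3.14, 3.14, 3.14, 3.14].

## Interface

Orientations are given as a unit quaternion [w, x, y, z].
In Python, from workcell import env gives the robot as it stands.
- The arm moves only by the tool carry_out, never from a script. Its argument "steps" is a list of rows, each a list of 3 entries, a list of its own where there are three numbers: the turn, a rotation vector about the tool's x, y, z in degrees, then the shift along the tool's x, y, z in cm, then the closure in counts, from 0 (fully open) to 255 (shut). A call has exactly 8 rows; each row is the pose to reach, as a shift and turn from the pose commanded when the call began, along the tool's axes at that moment; what a row does not reach only later rows make up. A row lasts 1/8 s, in which the tool goes at most 62.5 mm and 10.7 degrees, less where a joint would pass 70% of its speed; a pose out of reach is approached as far as the arm can. A call with a gripper value outside its range is refused whole. The fingers move at their own pace and stop on an object; "force" is the grip in N (left out, the last holds). Time passes only in rows, so rows that repeat a pose let the fingers close, or fill a call up. It gives the time, the measured TCP pose, the force, the opening and the grip force at its end, in the units of the state.
- env.get_state(): the state, without advancing time (a new reading comes with each control period).
- env.read_camera(name): name is "scene" or "side" or "wrist"; returns (picture, depth): 384x512x3 uint8, red, green, blue; 384x512 float32, m along the optical axis (not along the pixel's ray), 0 where there is no reading.
- env.get_calibration(name): a dict with "fx", "fy", "cx", "cy" (pixels), "origin" and "orientation" of the camera in the world. Camera axes: x right, y up, looking along -z (the intrinsics and any distortion apply to the point x, -y, -z); pixel columns grow to the right and rows downward; lengths in m; the calibration is good to about 2 mm. A picture is of the moment at which its call begins: read the wrist's pose just before it. get_calibration takes no time and is no camera call; for the wrist camera it gives the pose at the moment of the call.
- env.hand_in(): hands the job in; it is judged then, once.
The state is a dict: "clock": time; "joint_pos": joint angles; "qvel": joint speeds; "tau": joint torques, N m; "tcp_pos": TCP position; "orientation": TCP orientation; "wrist_force": force on the tool from outside, world axes, zero at the start; "ft_torque": the same for the moment, N m; "finger_gap": finger opening in m; "grip_force": force on a finger pad.
Only numpy, scipy, OpenCV 4.12 (cv2) and the standard library are available. Lean on these libraries where they do the work, as an engineer would, in place of code of your own. Each camera call takes 0.05 s, during which the arm holds its last target. There are 200 camera calls.

## Working session

There is one attempt and no reset: what is moved stays moved. The work goes in short steps, Python scripts to look and compute and a tool call to move; the robot and the scene stay as the last step left them, time stands still between calls to the robot, and variables do not carry over. Pictures are saved under pics/ and viewed, at most 10 in all, crops included, and the job is handed in when it is done.

Besides the shell and the picture viewer there is one more tool, called after ">>>" in YAML: its name, and indented under it one key for each argument. carry_out: Moves the arm, as the interface text tells. Its arguments: {"type":"object","properties":{"steps":{"type":"array","items":{"type":"array"}},"force":{"type":"number"}},"required":["steps"]}

```bash
mkdir -p pics; cat > h.py <<'E'
import numpy as np, cv2
from scipy.spatial.transform import Rotation as R
from workcell import env
def rot(q): return R.from_quat([q[1],q[2],q[3],q[0]]).as_matrix()
def cloud(name):
    c=env.get_calibration(name); p,d=env.read_camera(name)
    v,u=np.mgrid[:384,:512]
    P=np.stack([(u-c['cx'])/c['fx']*d,-(v-c['cy'])/c['fy']*d,-d],-1)
    W=P@rot(c['orientation']).T+np.array(c['origin'])
    W[d==0]=np.nan
    return p,W
E
python3 - <<'E'
from h import *
s=env.get_state(); print(s['clock'],s['tcp_pos'],s['orientation'],s['wrist_force'],env.hold_point_z)
for n in ['scene','side','wrist']:
    c=env.get_calibration(n); print(n,c)
    p,W=cloud(n); np.savez(''+n+'.npz',p=p,W=W)
    cv2.imwrite(f'pics/{n}0.png',p[:,:,::-1])
a=[cv2.imread(f'pics/{n}0.png') for n in ['scene','side']]
E
```

```text
0.0 [5.74488498e-01 6.54781719e-05 2.30415443e-01] [-7.19165174e-04  7.07105831e-01  7.07107161e-01 -5.37950309e-04] [-0.23861802  0.1791154   0.21069998] 0.0187
scene {'fx': 385.22067615008984, 'fy': 385.22067615008984, 'cx': 255.60516014133424, 'cy': 188.12560919696887, 'origin': array([ 0.55159144, -0.45888664,  0.85967274]), 'orientation': array([ 9.54273497e-01,  2.97906176e-01,  5.48172771e-04, -2.47730443e-02])}
side {'fx': 471.7897076872545, 'fy': 471.7897076872545, 'cx': 260.2135272308822, 'cy': 188.02623979187703, 'origin': array([ 0.53997589, -0.79419288,  0.66189729]), 'orientation': array([ 0.88113629,  0.47244465, -0.01149436, -0.01621028])}
wrist {'fx': 303.69940650497045, 'fy': 303.69940650497045, 'cx': 255.59160772904994, 'cy': 191.35329415939438, 'origin': array([0.57621696, 0.07628157, 0.37299505]), 'orientation': array([ 9.88992654e-01, -1.47962383e-01,  7.97993992e-04,  1.65053233e-04])}
```

View pics/scene0.png

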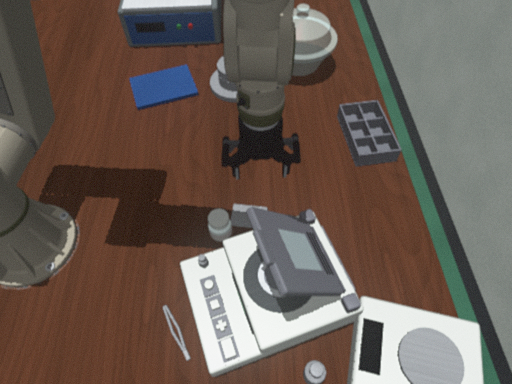

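View pics/side0.png

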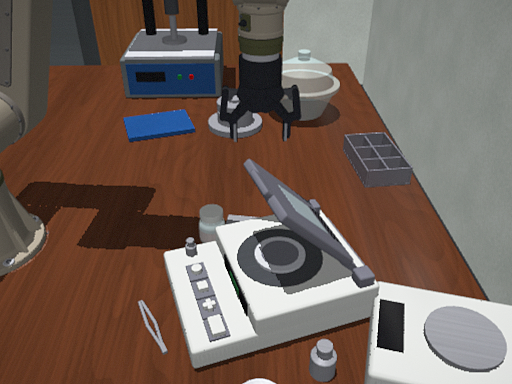

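View pics/wrist0.png

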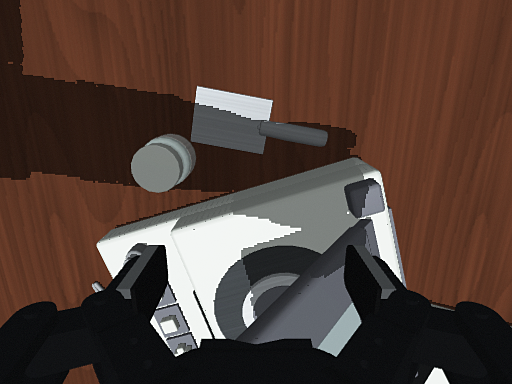

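The scene picture shows the analyser below the arm. The keys, left to right, are round (208,284), square (214,302), cross (222,325) and long start (229,347), so start is at the right end, in slot y=-94. The small weight is at (203,261) and the lid is open about 45°, with its front edge at (255,212)-(275,292). The side and wrist views agree. I'll fit the pose next.

```bash
python3 - <<'E'
from h import *
from scipy.optimize import minimize
for n in ['scene','side']:
    D=np.load(n+'.npz'); p=D['p'].astype(int); W=D['W']
    roi=np.zeros(p.shape[:2],bool)
    if n=='scene': roi[215:378,175:345]=1
    else: roi[215:370,155:365]=1
    z=W[...,2]; white=(p.min(-1)>130)
    m=roi&(z>.044)&(z<.056)&white
    m=cv2.morphologyEx(m.astype(np.uint8),cv2.MORPH_OPEN,np.ones((3,3)))>0
    k,l,st,_=cv2.connectedComponentsWithStats(m.astype(np.uint8)); b=1+np.argmax(st[1:,4])
    P=W[l==b]; r=cv2.minAreaRect((P[:,:2]*1000).astype(np.float32)); print(n,'deck',r,np.median(P[:,2]),len(P))
    # key caps
    m=roi&(z>.059)&(z<.069)&white&(W[...,0]<r[0][0]/1000+.08)
    k,l,st,ce=cv2.connectedComponentsWithStats(m.astype(np.uint8))
    for i in range(1,k):
        if st[i,4]>15: print('key',ce[i].round(),st[i,4],np.median(W[l==i],0).round(4), cv2.minAreaRect((W[l==i][:,:2]*1000).astype(np.float32)))
    # lid grey
    box=cv2.boxPoints(r); print(box.round())
E
```

```text
scene deck ((468.7724609375, -193.62664794921875), (105.4819107055664, 248.74468994140625), 17.43266487121582) 0.04900819079288243 5061
key [208. 284.] 65 [ 0.451  -0.1532  0.0626] ((451.7546081542969, -152.15480041503906), (18.946739196777344, 18.18500328063965), 74.222412109375)
key [214. 304.] 75 [ 0.4646 -0.1967  0.0626] ((465.1169738769531, -196.211181640625), (17.482006072998047, 17.664569854736328), 14.178034782409668)
key [221. 325.] 79 [ 0.4792 -0.2407  0.0624] ((479.00653076171875, -240.58642578125), (18.498231887817383, 19.575267791748047), 60.27568817138672)
key [228. 348.] 213 [ 0.493  -0.2846  0.0627] ((492.212158203125, -283.65447998046875), (21.7299861907959, 36.03715515136719), 18.40169334411621)
[[ 381.  -91.]
 [ 456. -328.]
 [ 556. -296.]
 [ 482.  -59.]]
side deck ((469.25811767578125, -193.60264587402344), (108.04280090332031, 250.12185668945312), 17.61526870727539) 0.049753043437852695 4817
key [196. 268.] 66 [ 0.4506 -0.1523  0.0633] ((450.9254150390625, -153.10845947265625), (18.015705108642578, 20.18358039855957), 2.0714099407196045)
key [202. 285.] 78 [ 0.465  -0.1971  0.0637] ((465.1928405761719, -197.32386779785156), (18.292400360107422, 17.648666381835938), 14.246578216552734)
key [209. 304.] 82 [ 0.4787 -0.2401  0.0633] ((477.40899658203125, -241.0063934326172), (19.627511978149414, 18.96964454650879), 57.88924026489258)
key [216. 324.] 246 [ 0.4924 -0.2854  0.0638] ((492.334228515625, -284.185302734375), (22.175249099731445, 35.82898712158203), 17.343477249145508)
[[ 380.  -91.]
 [ 456. -329.]
 [ 559. -296.]
 [ 483.  -58.]]
```

```bash
python3 - <<'E'
from h import *
O=np.array([.5764,-.1599]);t=np.radians(17.45);c,s=np.cos(t),np.sin(t)
for n in ['scene','side']:
    D=np.load(n+'.npz'); W=D['W']
    d=W[...,:2]-O; X=d[...,0]*c+d[...,1]*s; Y=-d[...,0]*s+d[...,1]*c; Z=W[...,2]
    m=(Z>.135)&(Z<.30)&(abs(Y)<.1)&(X>-.1)&(X<.12)
    th=np.arctan2(Z[m]-.089,.130-X[m]); r=np.hypot(Z[m]-.089,.130-X[m])
    # top face: height 22 above axis line
    a=th-np.arcsin(np.clip(.022/r,-1,1))
    print(n,m.sum(),np.percentile(a,[5,25,50,75,95]).round(3),'zmax',Z[m].max(),'rmax',np.percentile(r,99),'Y',np.percentile(Y[m],[1,99]))
    # independent plane slope
    k=abs(a-np.median(a))<.06
    print('slope',np.arctan(-np.polyfit(X[m][k],Z[m][k],1)[0]))
a=np.median(a)
for f in np.linspace(1,0,5):
    b=a*f
    print(round(b,3),[round(1000*v,1) for v in (.130-.205*np.cos(b)+.022*np.sin(b), .089+.205*np.sin(b)+.022*np.cos(b))])
E
```

```text
scene 4749 [0.729 0.765 0.774 0.778 0.783] zmax 0.25814921559362514 rmax 0.2194549319557888 Y [-0.08822768  0.08447497]
slope 0.7630626463752411
side 3021 [0.675 0.742 0.775 0.781 0.785] zmax 0.2595993909943728 rmax 0.22073691179508695 Y [-0.08920305  0.08216604]
slope 0.7505443749294508
0.775 [np.float64(-1.0), np.float64(248.2)]
0.582 [np.float64(-29.2), np.float64(220.0)]
0.388 [np.float64(-51.5), np.float64(186.9)]
0.194 [np.float64(-66.9), np.float64(150.1)]
0.0 [np.float64(-75.0), np.float64(111.0)]
```

>>> carry_out:
  steps:
    - [[0, 0, 10], [0, 0, -5], 255]
    - [[0, 0, 20], [0, 0, -10], 255]
    - [[0, 0, 30], [-3, 0.1, -10], 255]
    - [[0, 0, 40], [-7, 0.3, -10], 255]
    - [[0, 0, 50], [-11, 0.5, -10], 255]
    - [[0, 0, 60], [-14, 0.65, -10], 255]
    - [[0, 0, 70], [-15.8, 0.65, -9], 255]
    - [[0, 0, 72.6], [-15.8, 0.65, -7], 255]
  force: 20

```text
clock: 1.15
tcp_pos: [0.5818, -0.1598, 0.3011]
orientation: [0.0, 0.989, 0.149, 0.0]
wrist_force: [-0.1, 1.0, -0.2]
finger_gap: -0.0
grip_force: 0.0
```

>>> carry_out:
  steps:
    - [[0, 0, 0], [0.8, 0, 2.5], 255]
    - [[0, 0, 0], [0.8, 0, 5.0], 255]
    - [[0, 0, 0], [0.8, 0, 5.6], 255]
    - [[0, 0, 0], [0.3, 0, 6.1], 255]
    - [[0, 0, 0], [-0.3, 0, 6.6], 255]
    - [[0, 0, 0], [-1.0, 0, 7.4], 255]
    - [[0, 0, 0], [-1.7, 0, 8.1], 255]
    - [[0, 0, 0], [-1.7, 0, 8.1], 255]

```text
clock: 2.15
tcp_pos: [0.5642, -0.1632, 0.2197]
orientation: [-0.0, 0.989, 0.151, -0.001]
wrist_force: [-1.5, -0.1, -1.0]
finger_gap: -0.0004
grip_force: 0.0
```

```bash
cat >> h.py <<'E'
def lid():
    O=np.array([.5764,-.1599]);t=np.radians(17.45);c,s=np.cos(t),np.sin(t)
    p,W=cloud('side'); d=W[...,:2]-O; X=d[...,0]*c+d[...,1]*s; Y=-d[...,0]*s+d[...,1]*c; Z=W[...,2]
    m=(Z>.10)&(Z<.27)&(Y>-.085)&(Y<-.045)&(X>-.06)&(X<.1)
    r=np.hypot(Z[m]-.089,.130-X[m]); a=np.arctan2(Z[m]-.089,.130-X[m])-np.arcsin(np.clip(.022/r,-1,1))
    print('lid',m.sum(),np.percentile(a,[10,25,50,75,90]).round(3))
    q=env.get_state(); e=q['tcp_pos'][:2]-O
    print('tcp local',e@[c,s],e@[-s,c],q['tcp_pos'][2],q['wrist_force'],q['clock'])
    return p
E
python3 -c "
from h import *
cv2.imwrite('pics/side1.png',lid()[:,:,::-1])"
```

```text
lid 1016 [0.565 0.586 0.592 0.596 0.598]
tcp local -0.012230887883068416 0.00044391267200535737 0.21999910917556875 [ 1.40530954  0.68013978 -0.68433476] 2.2
```

View pics/side1.png

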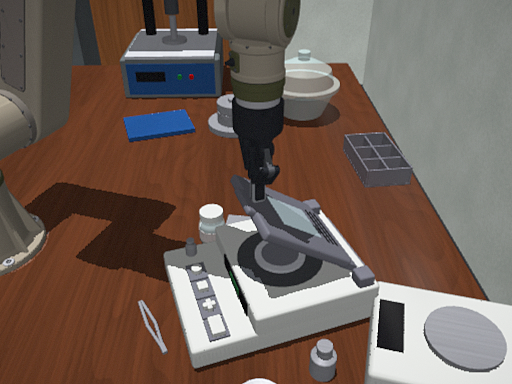

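The picture shows the tip at (258,195), resting on the lid just behind the lip. The lid has moved with it to 0.59 rad, so I'll carry on along the arc.

>>> carry_out:
  steps:
    - [[0, 0, 0], [-0.6, 0, 0.8], 255]
    - [[0, 0, 0], [-1.2, 0, 1.6], 255]
    - [[0, 0, 0], [-1.7, 0, 2.4], 255]
    - [[0, 0, 0], [-2.25, 0, 3.3], 255]
    - [[0, 0, 0], [-2.7, 0, 4.2], 255]
    - [[0, 0, 0], [-3.15, 0, 5.1], 255]
    - [[0, 0, 0], [-3.5, 0, 6.0], 255]
    - [[0, 0, 0], [-3.85, 0, 7.0], 255]

```text
clock: 3.2
tcp_pos: [0.5283, -0.1746, 0.1497]
orientation: [-0.0, 0.988, 0.151, -0.0]
wrist_force: [0.5, 0.7, 1.7]
finger_gap: -0.0005
grip_force: 0.4
```

```bash
python3 -c "
from h import *
lid()"
```

```text
lid 1694 [0.186 0.193 0.198 0.204 0.556]
tcp local -0.05118714405579663 0.0009807608503949532 0.14821504725823978 [-0.7503156  -0.32537401 -0.71581704] 3.25
```

>>> carry_out:
  steps:
    - [[0, 0, 0], [-0.2, 0, 0.6], 255]
    - [[0, 0, 0], [-0.4, 0, 1.2], 255]
    - [[0, 0, 0], [-0.5, 0, 1.8], 255]
    - [[0, 0, 0], [-0.6, 0, 2.3], 255]
    - [[0, 0, 0], [-0.7, 0, 2.7], 255]
    - [[0, 0, 0], [-0.75, 0, 3.0], 255]
    - [[0, 0, 0], [-0.8, 0, 3.3], 255]
    - [[0, 0, 0], [-0.8, 0, 3.5], 255]

```text
clock: 4.25
tcp_pos: [0.5208, -0.1771, 0.1152]
orientation: [0.0, 0.988, 0.151, -0.0]
wrist_force: [-0.4, 0.5, 0.8]
finger_gap: -0.0001
grip_force: 0.4
```

```bash
python3 -c "
from h import *
lid()"
```

```text
lid 1729 [0.006 0.015 0.021 0.027 0.04 ]
tcp local -0.058198869518876 0.0003484786246016223 0.11495432309663697 [ 0.50464068 -0.8214641   0.06907651] 4.3
```

>>> carry_out:
  steps:
    - [[0, 0, 0], [0, 0, 0.1], 255]
    - [[0, 0, 0], [0, 0, 0.15], 255]
    - [[0, 0, 0], [0, 0, 0.2], 255]
    - [[0, 0, 0], [0, 0, 0.25], 255]
    - [[0, 0, 0], [0, 0, 0.3], 255]
    - [[0, 0, 0], [0, 0, 0.35], 255]
    - [[0, 0, 0], [0, 0, 0.4], 255]
    - [[0, 0, 0], [0, 0, 0.4], 255]

```text
clock: 5.3
tcp_pos: [0.521, -0.177, 0.1112]
orientation: [-0.0, 0.988, 0.151, 0.0]
wrist_force: [-0.2, -0.1, 0.1]
finger_gap: 0.0
grip_force: 0.0
```

```bash
python3 -c "
from h import *
lid()"
```

```text
lid 1728 [-0.014 -0.006  0.     0.007  0.019]
tcp local -0.057916864452527216 0.00028620180936789696 0.11127903867569057 [0.26411135 0.31798355 0.27167386] 5.35
```

Nearly shut, with no stop force felt yet. I'll press on lightly to find the stop.

>>> carry_out:
  steps:
    - [[0, 0, 0], [0, 0, 0.05], 255]
    - [[0, 0, 0], [0, 0, 0.05], 255]
    - [[0, 0, 0], [0, 0, 0.1], 255]
    - [[0, 0, 0], [0, 0, 0.1], 255]
    - [[0, 0, 0], [0, 0, 0.1], 255]
    - [[0, 0, 0], [0, 0, 0.15], 255]
    - [[0, 0, 0], [0, 0, 0.15], 255]
    - [[0, 0, 0], [0, 0, 0.15], 255]

```text
clock: 6.35
tcp_pos: [0.5211, -0.177, 0.111]
orientation: [0.0, 0.988, 0.151, 0.0]
wrist_force: [-3.1, 2.0, 9.9]
finger_gap: 0.0001
grip_force: 4.5
```

The lid is at its hard stop, with 9.9 N on it at z = 0.111. Next I lift off and go over the start key.

>>> carry_out:
  steps:
    - [[0, 0, 0], [0, 0, -2], 255]
    - [[0, 0, 0], [0, 0, -4.5], 255]
    - [[0, 0, 0], [-1.5, 2.5, -4.5], 255]
    - [[0, 0, 0], [-3, 5, -4.5], 255]
    - [[0, 0, 0], [-4.5, 7.5, -4], 255]
    - [[0, 0, 0], [-5.85, 9.4, -2], 255]
    - [[0, 0, 0], [-5.85, 9.4, 1], 255]
    - [[0, 0, 0], [-5.85, 9.4, 2.2], 255]

```text
clock: 7.35
tcp_pos: [0.492, -0.2837, 0.0859]
orientation: [-0.001, 0.989, 0.151, -0.001]
wrist_force: [0.4, 0.3, -0.2]
finger_gap: 0.0001
grip_force: 0.0
```

```bash
python3 -c "
from h import *
p=lid()
cv2.imwrite('pics/side2.png',cv2.resize(p[180:380,140:400,::-1],None,fx=3,fy=3))"
```

```text
lid 1626 [-0.015 -0.007 -0.002  0.004  0.011]
tcp local -0.11764805243054008 -0.09227842124823879 0.08503725227623349 [-0.22079637  0.45616619 -0.64589444] 7.4
```

View pics/side2.png

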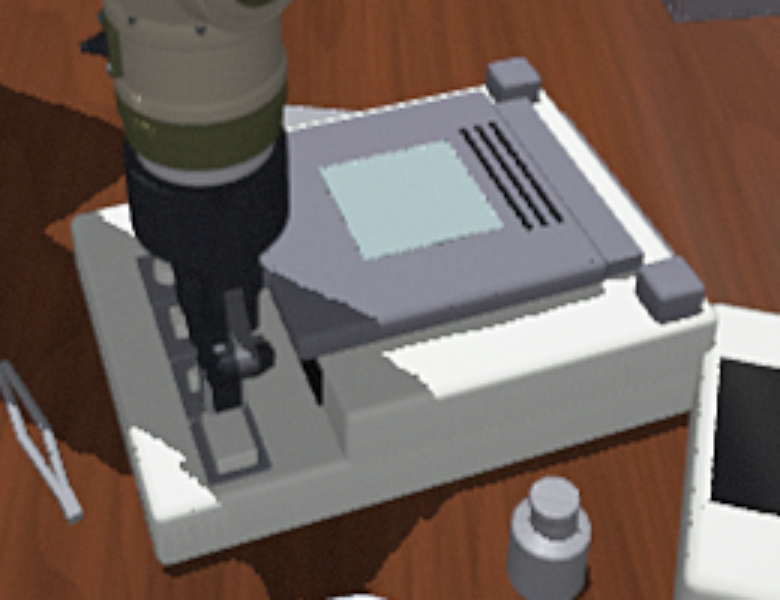

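The lid is shut and level, and the tip is about 21 mm above the start cap, which is centred at (235,440) in the crop. I'll press slowly.

>>> carry_out:
  steps:
    - [[0, 0, 0], [0.05, 0.1, 1.2], 255]
    - [[0, 0, 0], [0.05, 0.1, 1.9], 255]
    - [[0, 0, 0], [0.05, 0.1, 2.15], 255]
    - [[0, 0, 0], [0.05, 0.1, 2.3], 255]
    - [[0, 0, 0], [0.05, 0.1, 2.45], 255]
    - [[0, 0, 0], [0.05, 0.1, 2.6], 255]
    - [[0, 0, 0], [0.05, 0.1, 2.75], 255]
    - [[0, 0, 0], [0.05, 0.1, 2.75], 255]

```text
clock: 8.4
tcp_pos: [0.4943, -0.2851, 0.0607]
orientation: [0.0, 0.988, 0.151, 0.0]
wrist_force: [-0.7, 0.9, 2.7]
finger_gap: 0.0002
grip_force: 1.9
```

>>> carry_out:
  steps:
    - [[0, 0, 0], [0, 0, 0.1], 255]
    - [[0, 0, 0], [0, 0, 0.15], 255]
    - [[0, 0, 0], [0, 0, 0.2], 255]
    - [[0, 0, 0], [0, 0, 0.25], 255]
    - [[0, 0, 0], [0, 0, 0.3], 255]
    - [[0, 0, 0], [0, 0, 0.35], 255]
    - [[0, 0, 0], [0, 0, 0.35], 255]
    - [[0, 0, 0], [0, 0, 0.35], 255]

```text
clock: 9.4
tcp_pos: [0.4943, -0.2852, 0.058]
orientation: [0.0, 0.988, 0.151, 0.0]
wrist_force: [-2.1, 3.3, 10.7]
finger_gap: 0.0003
grip_force: 5.5
```

The key is at its stop, at z = 0.058 with 10.7 N. I'll release it and withdraw straight up.

>>> carry_out:
  steps:
    - [[0, 0, 0], [0, 0, -0.3], 255]
    - [[0, 0, 0], [0, 0, -0.8], 255]
    - [[0, 0, 0], [0, 0, -2], 255]
    - [[0, 0, 0], [0, 0, -5], 255]
    - [[0, 0, 0], [0, 0, -9], 255]
    - [[0, 0, 0], [0, 0, -13], 255]
    - [[0, 0, 0], [0, 0, -16], 255]
    - [[0, 0, 0], [0, 0, -16], 255]

```text
clock: 10.4
tcp_pos: [0.495, -0.2859, 0.2198]
orientation: [0.002, 0.988, 0.151, 0.002]
wrist_force: [0.8, -1.2, -0.0]
finger_gap: 0.0002
grip_force: 0.0
```

```bash
python3 - <<'E'
from h import *
p=lid()
cv2.imwrite('pics/side3.png',p[:,:,::-1])
p,W=cloud('side'); B=np.load('side.npz')['W']
for u,v in [(196,268),(202,285),(209,304),(216,324)]:
    f=lambda A:np.nanmedian(A[v-2:v+3,u-2:u+3,2]).round(4)
    print(f(B),f(W))
E
```

```text
lid 1644 [-0.016 -0.008 -0.001  0.004  0.011]
tcp local -0.11593915514003385 -0.09505029432215428 0.21782352004354166 [-0.57494927  0.96223823 -0.45262758] 10.45
0.0632 0.0636
0.0641 0.0632
0.0637 0.0634
0.0643 0.0643
```

View pics/side3.png

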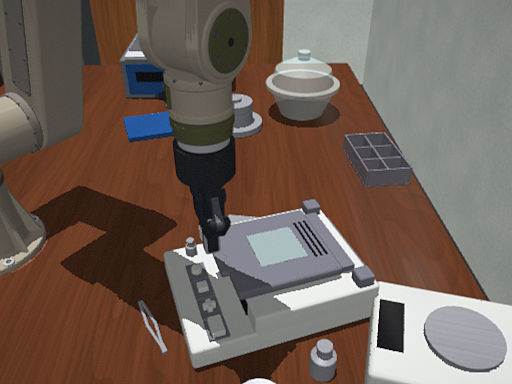

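The picture shows the lid shut, all four keys up with start at (216,324), the visible loose things where they were, and the gripper clear above. I'll hand in.

```bash
python3 -c "
from workcell import env
print(env.hand_in())"
```

```text
the job is handed in; nothing more can be done
None
```

The job is handed in after about 10.5 s on the robot's clock: the lid is shut on its stop, the start key was pressed right in at about 11 N and came back up, the other three keys are up, and the arm is clear; the hand-in gave no verdict.

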